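# Lift the blue pinch pot out of its interlocked row and serve it on the plate

### The job

Three wooden pinch pots are locked together side by side in a row by T-shaped keys. Lift the one with the blue dish straight up out from between its neighbours until it is clear, then set it down upright, without dropping it, near the middle of the green plate and let go. Leave the white and the green pot sitting in the row.

Things in the scene. Friction and masses are not known exactly. Their poses are not given: they have to be found in the camera images.
- pot_blue_center (a point): The pot to move: pale wooden block, 46 mm along its x, 50 mm high, topped by an empty round blue dish 40 mm across, 9 mm high; 0.11 to 0.23 kg. Point: under the dish's centre, 25 mm above the underside; z up, y along the row. The block reaches 22 mm to +y, then a T-shaped key 17.5 mm more; 40 mm to -y, with a T-slot for the neighbour's key. Grip its free x faces, 46 mm across; clear after 50 mm of lift.
- pot_white_center (a point): Same wooden pot, but its dish is white; it must stay where it is. Point and axes as for the blue pot. The three pots stand in any order, 64 mm apart, on a fixed dark base board 8 mm thick and 70 mm wide, between fixed dark end blocks as high as the pots.
- pot_green_center (a point): Same wooden pot, but its dish is green; it must stay where it is. Point and axes as for the blue pot. Keys and slots have 2 mm play all round, so a pot can leave the row only upwards.
- plate: Loose round green plate, 170 mm across, 16 mm high at the rim, on the worktop. Origin: centre of its underside, z up. Its flat middle (about 110 mm across) is 8 mm above the origin.
Not all that is in view belongs to the job. Leave any purple look-alike of the part that bears pot_blue_center alone.

How it is judged:
By the outcome, as a careful person would: the job done as asked, in the order asked, and still so for the second after the job is handed in, with the robot touching nothing.
It also fails if it takes over 40 s, if anything falls off the work surface, if the arm or the gripper's body presses on something with over 40 N, if the wrist force passes 120 N, or if a joint passes its speed limit or range.

### The arm

A 6-joint arm with a two-finger parallel gripper is mounted at the origin on a cart in front of the work surface, level with it; the furniture and walls round the work are solid. World frame = base frame: x ahead of the robot, y to its left, z up, the work surface at z = 0. Lengths are in mm, angles in rad, forces in N, time in s.
With the tool pointing down it reaches from about 425 to 950 mm from the base axis. Payload 14.7 kg.
Tool frame: the origin (TCP) lies on the centre line of the jaws, within the pads' length; the fingertips stand 17 mm ahead of it and the grasp point (between the pads) lies 2 mm behind it (r.tips_ahead is the distance from the TCP to the fingertips, in mm); y points along the fingers, x is the direction in which the jaws open and shut, and the axes are right-handed (so a half turn about y gives the same grasp; the last joint's range is limited). The gripper opens to 85 mm and grips with 20 to 120 N. Pads are 22 mm wide; open, the fingers measure 114 mm over their backs; the gripper's body (76 mm by 85 mm) begins 54 mm behind the grasp point. The pads swing forward as they close: fully open they stand 13 mm farther back than shut.
Start: joints at [1.233, 0.48, 1.596, -0, 1.065, -0.047], TCP at [186.343, 622.711, 248.297] pointing down, gripper open.
Joint ranges: [-2.75, 2.75], [-0.82, 2.05], [0.23, 2.67], [-1.56, 4.7], [0.09, 2.69], [-2.92, 2.92]. Speed limits (rad/s): [1.89, 1.89, 2.39, 3.01, 3.01, 3.01].

### API

Orientations are given as a unit quaternion [x, y, z, w].
In Python, from cell import get_obs, cams, r, finder gives the robot as it stands.
- The arm moves only by the tool drive_tool, never from a script. Its arguments are lists of equal length, an entry for each row: "gripper": the closure, from 0 (fully open) to 1 (shut); "slide": the shift along the world's x, y, z in m, a list of three; "twist": the turn about the world's z in rad. In form: {"gripper": [gripper, ...], "slide": [[x, y, z], ...], "twist": [twist, ...]}. A call has exactly 5 rows; each row shifts and turns the commanded pose from where the row before left it; what a row does not reach is not made up. A row lasts 1/10 s, in which the tool goes at most 50 mm and 8.59 degrees, less where a joint would pass 70% of its speed; a pose out of reach is approached as far as the arm can. A call with a gripper value outside its range is refused whole. The fingers move at their own pace and stop on an object; "squeeze" is the grip in N (left out, the last holds). Time passes only in rows, so rows that do not move let the fingers close, or fill a call up. It gives the time, the measured TCP pose, the force and the opening at its end, in the units of the state.
- get_obs(): the state, without advancing time (a new reading comes with each control period).
- cams.grab_frame(name): name is "scene" or "top"; returns a dict with "pixels" (384x512x3 uint8, blue, green, red), "z_map" (384x512 float32, mm along the optical axis (not along the pixel's ray), 0 where there is no reading), "mtx" (3x3 intrinsics, pixels), "extrinsics" (4x4, takes a point from world to camera coordinates). Camera axes: x right, y down, z forward; pixel columns grow to the right and rows downward; lengths in mm; the calibration is good to about 2 mm. A picture is of the moment at which its call begins.
- r.hand_in(): hands the job in, once; it reports no verdict.
Trained networks look in a picture, given as the dict that the camera call returned (one of the last four; its "shot" number tells which), for a name from the list of things; names that differ only in an ending like _2 or _b are one class to them, and where a whole thing is asked for, a point or a joint stands for the part that bears it (a point fixed in the world has none). Each returns a list of dicts, best first, with "p" (0 to 1); they miss things now and then, are a little off and sometimes report something else, mostly with a low value. They report only what shows in the picture. A call takes as long as a camera call. They do not tell look-alikes from the thing itself.
- finder.find_in(picture, name): "xy" ([column, row] in pixels, amid what is visible of it).
The state is a dict: "t": time; "joint_positions": joint angles; "qd": joint speeds; "effort": joint torques, N m; "eef_pos": TCP position; "orientation": TCP orientation; "contact_force": force on the tool from outside, world axes, zero at the start; "moment": the same for the moment, N m; "opening": opening from 0.0 (shut) to 1.0 (fully open).
Only numpy, scipy, OpenCV 4.12 (cv2) and the standard library are available. Lean on these libraries where they do the work, as an engineer would, in place of code of your own. Each camera call takes 0.05 s, during which the arm holds its last target.

## Working session

There is one attempt and no reset: what is moved stays moved. The work goes in short steps, Python scripts to look and compute and a tool call to move; the robot and the scene stay as the last step left them, time stands still between calls to the robot, and variables do not carry over. Pictures are saved under pics/ and viewed, and the job is handed in when it is done.

Besides the shell and the picture viewer there is one more tool, called after "Emit:" by a JSON object that holds its "op" and its "data", one argument or row to a line. drive_tool: Moves the arm, as the interface text tells. Its arguments: {"type":"object","properties":{"gripper":{"type":"array"},"slide":{"type":"array"},"twist":{"type":"array"},"squeeze":{"type":"number"}},"required":["gripper","slide","twist"]}

```bash
ls; mkdir -p pics
python3 - <<'E'
from cell import get_obs,cams,r,finder
import cv2,pickle
o=get_obs();print({k:o[k] for k in('t','eef_pos','orientation','opening')})
for n in('scene','top'):
    f=cams.grab_frame(n);pickle.dump(f,open(n+'0.pkl','wb'));cv2.imwrite(f'pics/{n}0.png',f['pixels'])
    for nm in('pot_blue_center','pot_white_center','pot_green_center','plate'):
        print(n,nm,[(d['xy'],d['p']) for d in finder.find_in(f,nm)])
E
```

```text
pics
{'t': 0.0, 'eef_pos': array([186.22355317, 622.33255666, 247.6595072 ]), 'orientation': array([ 0.56741421,  0.42190693, -0.42263317, -0.56693638]), 'opening': 0.9968483098540991}
scene pot_blue_center [([263.5, 183.4], 0.86), ([222.8, 222.6], 0.68), ([185.7, 165.3], 0.65), ([204.3, 194.6], 0.6), ([251.1, 173.0], 0.26)]
scene pot_white_center [([250.0, 174.6], 0.67)]
scene pot_green_center [([238.5, 161.6], 0.85)]
scene plate [([298.6, 259.3], 0.7)]
top pot_blue_center [([160.8, 209.2], 0.96), ([278.0, 229.4], 0.93), ([259.9, 160.5], 0.82)]
top pot_white_center [([234.1, 159.4], 0.75)]
top pot_green_center [([209.9, 159.4], 0.78)]
top plate [([357.1, 201.7], 0.7)]
```

View pics/scene0.png

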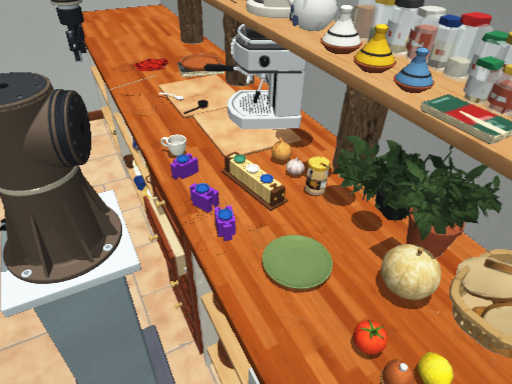

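View pics/top0.png

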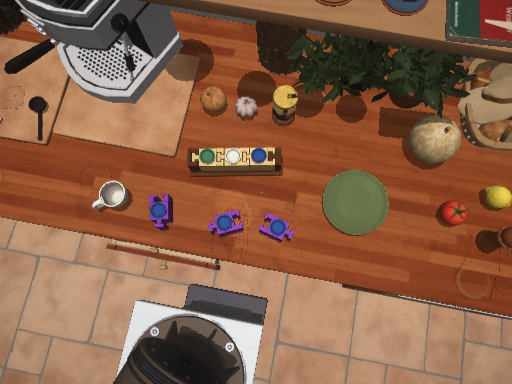

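Run:
```python
import cv2,pickle
a=pickle.load(open('top0.pkl','rb'))['pixels'][120:260,130:330]
cv2.imwrite('pics/topc.png',cv2.resize(a,None,fx=4,fy=4,interpolation=cv2.INTER_CUBIC))
```

```text
(no output)
```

View pics/topc.png

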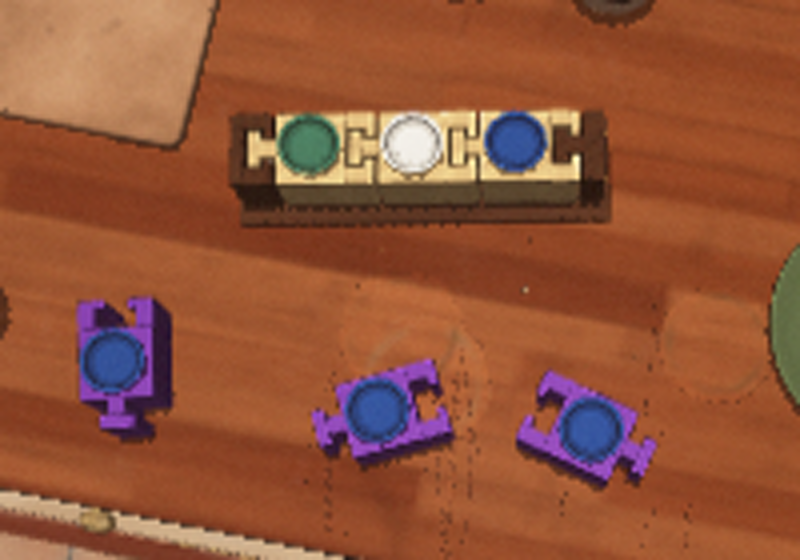

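Blue-dished things in the top view are the wooden pot in the row at (259,156) and purple look-alikes at (160,209), (226,223) and (278,228). The wooden one locked beside the white dish (233,157) and green dish (207,157) fits, and the crop confirms this. Its key points to image left. Next I'll measure it.

```bash
cat > h.py <<'E'
import numpy as np,cv2,pickle
def pts(f):
    z=f['z_map'].astype(float);h,w=z.shape
    u,v=np.meshgrid(np.arange(w),np.arange(h));K=f['mtx']
    P=np.stack([(u-K[0,2])/K[0,0]*z,(v-K[1,2])/K[1,1]*z,z],-1)
    T=np.array(f['extrinsics']);W=(P-T[:3,3])@T[:3,:3]
    W[z==0]=np.nan
    return W
E
python3 - <<'E'
from h import *
for n in('top','scene'):
    f=pickle.load(open(n+'0.pkl','rb'));W=pts(f);hsv=cv2.cvtColor(f['pixels'],cv2.COLOR_BGR2HSV)
    T=np.array(f['extrinsics']);print(n,'cam',-T[:3,:3].T@T[:3,3])
    if n=='top': boxes=dict(green=(195,145,219,170),white=(222,145,246,170),blue=(248,145,271,170),plate=(315,160,395,245))
    else: boxes=dict(green=(228,150,248,170),white=(240,162,262,185),blue=(252,173,276,194),plate=(255,228,340,296))
    for k,(a,b,c,d) in boxes.items():
        H=hsv[b:d,a:c];w=W[b:d,a:c]
        m={'green':(H[...,0]>50)&(H[...,0]<95)&(H[...,1]>70),'white':(H[...,1]<50)&(H[...,2]>130),'blue':(H[...,0]>100)&(H[...,0]<125)&(H[...,1]>120),'plate':(H[...,0]>35)&(H[...,0]<90)&(H[...,1]>60)}[k]
        q=w[m];q=q[~np.isnan(q[:,0])]
        lo,hi=np.percentile(q,[3,97],axis=0)
        print(k,m.sum(),'mid',((lo+hi)/2).round(1),'ext',(hi-lo).round(1),'mean',q.mean(0).round(1),'zr',lo[2].round(),hi[2].round())
        if k!='plate':
            s=np.stack([np.nan_to_num(w[...,2],nan=0)],-1)
    # pot tops: wood region at z ~58
    m=(abs(W[...,2]-58)<5)&(hsv[...,0]>12)&(hsv[...,0]<32)&(hsv[...,1]<170)&(hsv[...,2]>120)
    a,b,c,d=(180,140,290,180) if n=='top' else (220,145,290,210)
    M=np.zeros_like(m);M[b:d,a:c]=m[b:d,a:c]
    q=W[M];print('wood',len(q),cv2.minAreaRect(q[:,:2].astype(np.float32)),q[:,2].mean())
E
```

```text
top cam [ 266.2419798  -133.60067484  950.3235721 ]
green 159 mid [522.9  54.4  63.8] ext [30.3 32.8 11. ] mean [523.8  55.9  62.6] zr 58.0 69.0
white 183 mid [536.   -7.8  63.8] ext [32.6 33.3 10.8] mean [536.6  -7.   62.9] zr 58.0 69.0
blue 164 mid [549.  -70.3  63.4] ext [31.6 30.9 10. ] mean [549.6 -70.   62.6] zr 58.0 68.0
plate 3239 mid [ 490.3 -332.3   11.3] ext [142.9 143.7  11.6] mean [ 490.5 -333.6   10.7] zr 6.0 17.0
wood 802 ((535.3975830078125, -7.870185852050781), (46.24039077758789, 205.33251953125), 11.055460929870605) 58.50234450906601
scene cam [ 105.22580836 -813.14907315  711.88215526]
green 74 mid [523.1  54.6  64.8] ext [31.9 36.5  9.2] mean [524.2  57.2  64.8] zr 60.0 69.0
white 94 mid [535.2  -8.4  65.1] ext [33.4 36.8 10.3] mean [536.8  -6.3  65.2] zr 60.0 70.0
blue 85 mid [548.3 -71.2  64.4] ext [31.6 33.2 10.1] mean [550.  -69.1  64.5] zr 59.0 69.0
plate 2881 mid [ 489.6 -333.4   12.8] ext [144.3 144.5  10.4] mean [ 490.2 -334.    11.9] zr 8.0 18.0
wood 516 ((614.0548095703125, 9.637237548828125), (212.5945281982422, 226.69903564453125), 10.434561729431152) 58.943197691354236
```

Run:
```python
from h import *
from cell import r
print(r.tips_ahead,[a for a in dir(r) if a[0]!='_'])
for n in('top','scene'):
    f=pickle.load(open(n+'0.pkl','rb'));W=pts(f)
    g={}
    for p in W[(W[...,2]>90)&(W[...,0]>200)&(W[...,0]<800)&(abs(W[...,1])<800)]:
        k=(int(p[0]//100*100),int(p[1]//100*100));g.setdefault(k,[]).append(p[2])
    print(n,{k:(round(max(v)),len(v)) for k,v in sorted(g.items()) if len(v)>5})
f=pickle.load(open('top0.pkl','rb'));W=pts(f)
# heights in local frame near blue pot
c=np.array([548.7,-70.6]);a=np.deg2rad(11.3)
q=W.reshape(-1,3);q=q[~np.isnan(q[:,0])]
d=q[:,:2]-c;lx=d@[np.cos(a),np.sin(a)];ly=d@[-np.sin(a),np.cos(a)]
m=(abs(q[:,2]-58)<3)&(abs(ly-64)<150)&(abs(lx)<60)
for lo in range(-80,220,20):
    s=m&(ly>lo)&(ly<lo+20)
    if s.sum()>4: print(lo,s.sum(),np.percentile(lx[s],[1,99]).round(1))
```

```text
17.0 ['Unreachable', 'hand_in', 'tips_ahead']
top {(400, -700): (124, 253), (500, 500): (189, 31), (600, -600): (127, 352), (600, -500): (233, 654), (600, -400): (207, 34), (600, -300): (122, 14), (600, -200): (116, 196), (600, -100): (103, 92), (600, 200): (336, 1347), (600, 300): (336, 1839), (600, 400): (333, 994), (600, 500): (195, 120), (700, -700): (159, 686), (700, -600): (197, 571), (700, -500): (400, 4444), (700, -400): (416, 4499), (700, -300): (418, 3587), (700, -200): (409, 2500), (700, -100): (383, 1307), (700, 0): (383, 685), (700, 100): (373, 195), (700, 200): (336, 2126), (700, 300): (319, 312), (700, 400): (312, 27)}
scene {(200, 500): (433, 103), (200, 600): (426, 158), (400, -700): (140, 682), (500, 500): (188, 10), (600, -700): (94, 6), (600, -600): (129, 630), (600, -500): (237, 485), (600, -400): (208, 56), (600, -200): (105, 128), (600, -100): (104, 35), (600, 200): (336, 556), (600, 300): (336, 456), (600, 400): (336, 231), (600, 500): (197, 19), (700, -700): (165, 1448), (700, -600): (400, 1980), (700, -500): (399, 4398), (700, -400): (439, 3005), (700, -300): (468, 2410), (700, -200): (483, 2373), (700, -100): (493, 1741), (700, 0): (442, 549), (700, 100): (472, 1113), (700, 200): (461, 2046), (700, 300): (438, 1109), (700, 400): (422, 393), (700, 500): (387, 235), (700, 600): (385, 136), (700, 700): (369, 389)}
-60 89 [-23.4  20.7]
-40 119 [-23.4  20.5]
-20 73 [-23.9  21. ]
0 74 [-23.6  21. ]
20 110 [-23.8  20.7]
40 85 [-23.6  21.9]
60 77 [-23.6  21.5]
80 118 [-23.3  21.4]
100 104 [-24.9  21.8]
120 72 [-23.9  13.5]
140 87 [-24.9  19.5]
160 113 [-25.1  19.2]
```

Emit:
{"op": "drive_tool", "data": {
  "gripper": [0, 0, 0, 0, 0],
  "slide": [
    [0.018, -0.035, 0],
    [0.018, -0.035, 0],
    [0.018, -0.035, 0],
    [0.018, -0.035, 0],
    [0.018, -0.035, 0]
  ],
  "twist": [-0.054, -0.054, -0.054, -0.054, -0.054],
  "squeeze": 50
}}

```text
t: 1.0
eef_pos: [276.8, 446.3, 248.4]
orientation: [-0.619, -0.342, 0.341, 0.619]
contact_force: [1.0, 0.1, -0.6]
opening: 0.998
```

Emit:
{"op": "drive_tool", "data": {
  "gripper": [0, 0, 0, 0, 0],
  "slide": [
    [0.018, -0.035, 0],
    [0.018, -0.035, 0],
    [0.018, -0.035, 0],
    [0.018, -0.035, 0],
    [0.018, -0.035, 0]
  ],
  "twist": [-0.054, -0.054, -0.054, -0.054, -0.054]
}}

```text
t: 1.5
eef_pos: [366.9, 271.3, 248.5]
orientation: [-0.659, -0.255, 0.255, 0.66]
contact_force: [0.8, -0.6, 0.2]
opening: 0.997
```

Emit:
{"op": "drive_tool", "data": {
  "gripper": [0, 0, 0, 0, 0],
  "slide": [
    [0.018, -0.035, 0],
    [0.018, -0.035, 0],
    [0.018, -0.035, 0],
    [0.018, -0.035, 0],
    [0.018, -0.035, 0]
  ],
  "twist": [-0.054, -0.054, -0.054, -0.054, -0.054]
}}

```text
t: 2.0
eef_pos: [457.0, 96.2, 248.5]
orientation: [0.688, 0.164, -0.164, -0.688]
contact_force: [0.7, 0.7, -0.4]
opening: 0.997
```

Emit:
{"op": "drive_tool", "data": {
  "gripper": [0, 0, 0, 0, 0],
  "slide": [
    [0.018, -0.035, 0],
    [0.018, -0.035, 0],
    [0.018, -0.035, 0],
    [0.018, -0.035, 0],
    [0, 0, 0]
  ],
  "twist": [-0.054, -0.054, -0.054, -0.054, 0]
}}

```text
t: 2.5
eef_pos: [530.5, -46.0, 248.4]
orientation: [0.702, 0.088, -0.087, -0.701]
contact_force: [0.6, 0.6, -0.2]
opening: 0.999
```

```bash
cat > st.py <<'E'
from cell import get_obs
from scipy.spatial.transform import Rotation as R
import numpy as np
o=get_obs();x=R.from_quat(o['orientation']).as_matrix()
print('t',o['t'],'p',o['eef_pos'].round(1),'yaw',np.arctan2(x[1,0],x[0,0]).round(4),'down',x[:,1].round(3),'F',np.round(o['contact_force'],1),'op',round(o['opening'],3),'qd',np.abs(o['qd']).max().round(3))
print('need',(np.array([548.4,-72.8,38])-o['eef_pos']).round(1),'twist',(np.deg2rad(11.2)-np.arctan2(x[1,0],x[0,0])).round(3))
E
python3 st.py
```

```text
t 2.5 p [530.5 -46.  248.4] yaw 0.249 down [ 0.002 -0.001 -1.   ] F [ 0.6  0.6 -0.2] op 0.999 qd 0.055
need [  17.9  -26.8 -210.4] twist -0.054
```

Emit:
{"op": "drive_tool", "data": {
  "gripper": [0, 0, 0, 0, 0],
  "slide": [
    [0.009, -0.0135, 0],
    [0.009, -0.0135, 0],
    [0, 0, -0.03],
    [0, 0, -0.04],
    [0, 0, -0.04]
  ],
  "twist": [-0.027, -0.027, 0, 0, 0]
}}

```text
t: 3.0
eef_pos: [547.3, -69.6, 137.6]
orientation: [0.704, 0.071, -0.07, -0.703]
contact_force: [-0.0, 0.6, -0.4]
opening: 0.997
```

```bash
python3 - <<'E'
from h import *
from cell import cams
for n in('top','scene'):
    f=cams.grab_frame(n);pickle.dump(f,open(n+'1.pkl','wb'))
    a=f['pixels'];a=a[110:230,180:340] if n=='top' else a[110:230,180:340]
    cv2.imwrite(f'pics/{n}1.png',cv2.resize(a,None,fx=5,fy=5,interpolation=cv2.INTER_CUBIC))
E
python3 st.py
```

```text
t 3.1 p [543.9 -68.9 134.4] yaw 0.1998 down [-0.007  0.001 -1.   ] F [-0.9  0.4  1. ] op 0.998 qd 0.104
need [  4.5  -3.9 -96.4] twist -0.004
```

View pics/top1.png

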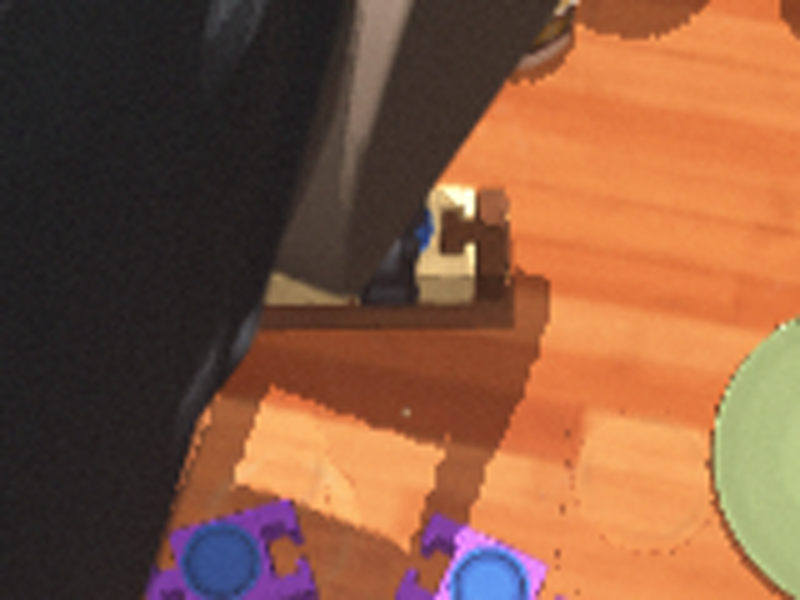

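View pics/scene1.png

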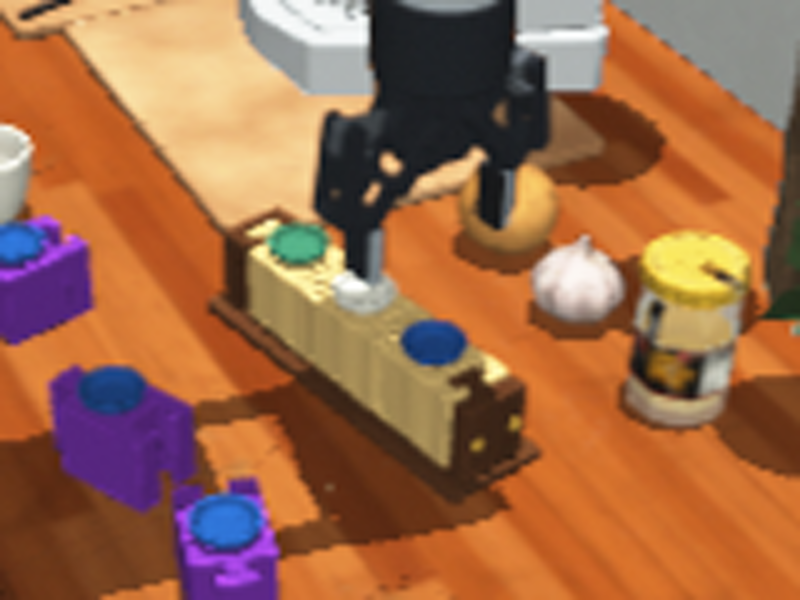

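The picture shows the gripper above the row, near the blue dish at about (435,342) in the scene crop. Nothing is touched yet. I'll trim the position and keep descending.

Emit:
{"op": "drive_tool", "data": {
  "gripper": [0, 0, 0, 0, 0],
  "slide": [
    [0.004, -0.004, 0],
    [0, 0, -0.02],
    [0, 0, -0.01],
    [0, 0, 0],
    [0, 0, 0]
  ],
  "twist": [0, 0, 0, 0, 0]
}}

```text
t: 3.6
eef_pos: [551.0, -73.4, 109.4]
orientation: [0.704, 0.071, -0.07, -0.703]
contact_force: [0.6, -0.0, 0.4]
opening: 1.005
```

```bash
python3 st.py
```

```text
t 3.6 p [551.  -73.4 109.4] yaw 0.2 down [ 0.001 -0.    -1.   ] F [ 0.6 -0.   0.4] op 1.005 qd 0.004
need [ -2.6   0.6 -71.4] twist -0.005
```

Emit:
{"op": "drive_tool", "data": {
  "gripper": [0, 0, 0, 0, 0],
  "slide": [
    [-0.0025, 0.0005, -0.02],
    [0, 0, -0.02],
    [0, 0, -0.02],
    [0, 0, -0.011],
    [0, 0, 0]
  ],
  "twist": [-0.004, 0, 0, 0, 0]
}}

```text
t: 4.1
eef_pos: [547.5, -72.7, 36.9]
orientation: [-0.704, -0.069, 0.07, 0.704]
contact_force: [0.2, -0.0, 0.4]
opening: 0.998
```

Emit:
{"op": "drive_tool", "data": {
  "gripper": [0, 0, 0.2, 0.2, 0.2],
  "slide": [
    [0, 0, 0],
    [0, 0, 0],
    [0, 0, 0],
    [0, 0, 0],
    [0, 0, 0]
  ],
  "twist": [0, 0, 0, 0, 0]
}}

```text
t: 4.6
eef_pos: [548.0, -72.8, 37.6]
orientation: [0.704, 0.069, -0.069, -0.704]
contact_force: [-0.5, -0.8, 0.3]
opening: 0.802
```

```bash
python3 - <<'E'
from h import *
from cell import cams
for n in('top','scene'):
    f=cams.grab_frame(n);pickle.dump(f,open(n+'2.pkl','wb'))
    a=f['pixels'];a=a[110:230,180:340]
    cv2.imwrite(f'pics/{n}2.png',cv2.resize(a,None,fx=5,fy=5,interpolation=cv2.INTER_CUBIC))
E
python3 st.py
```

```text
t 4.7 p [547.9 -72.8  37.4] yaw 0.196 down [ 0. -0. -1.] F [-0.1  0.2  0.3] op 0.805 qd 0.001
need [0.5 0.  0.6] twist -0.001
```

View pics/scene2.png

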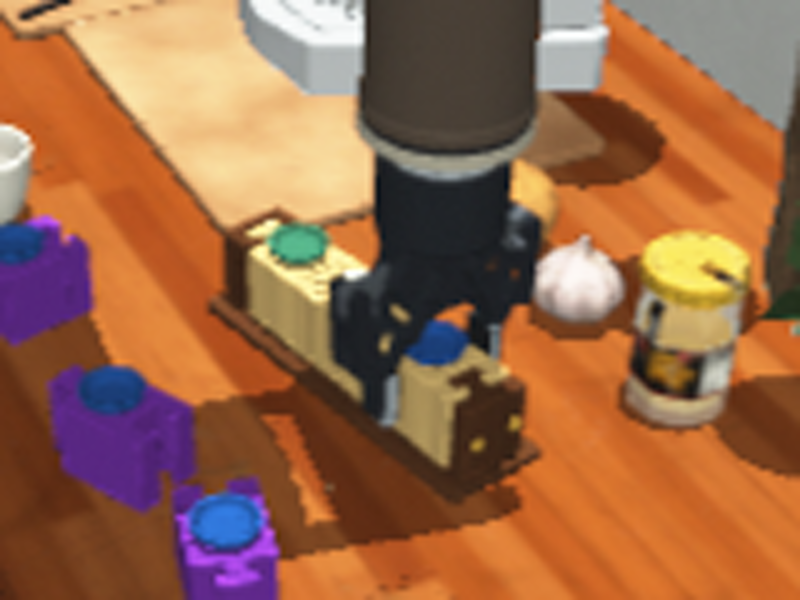

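View pics/top2.png

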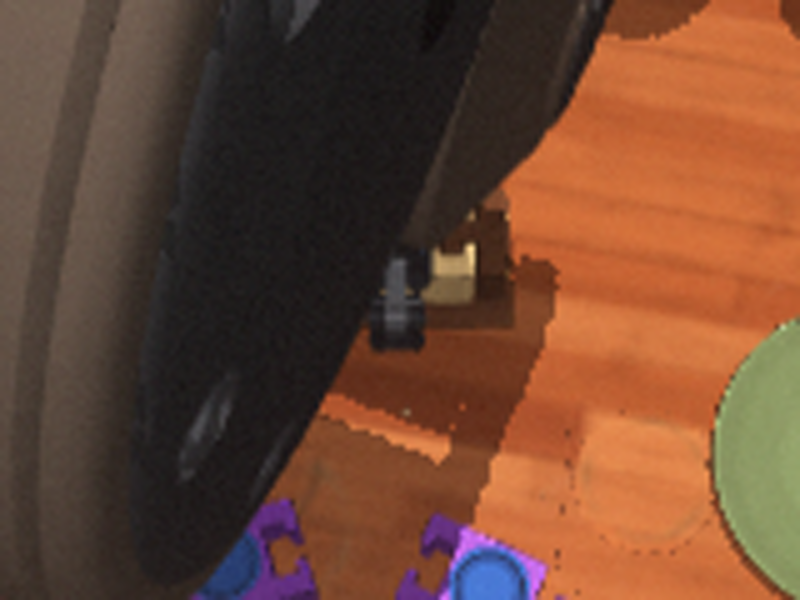

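The pads straddle the blue pot only: the front pad is at scene crop (385,400), and the top view shows about 26 mm of block to the right of the finger, as expected. Closing now.

Emit:
{"op": "drive_tool", "data": {
  "gripper": [0.35, 0.4, 0.45, 0.55, 0.7],
  "slide": [
    [0, 0, 0],
    [0, 0, 0],
    [0, 0, 0],
    [0, 0, 0],
    [0, 0, 0]
  ],
  "twist": [0, 0, 0, 0, 0],
  "squeeze": 50
}}

```text
t: 5.2
eef_pos: [548.0, -72.8, 37.5]
orientation: [0.704, 0.069, -0.069, -0.704]
contact_force: [-0.7, 1.0, 5.6]
opening: 0.527
```

Emit:
{"op": "drive_tool", "data": {
  "gripper": [0.8, 0.8, 0.8, 0.8, 0.8],
  "slide": [
    [0, 0, 0],
    [0, 0, 0],
    [0, 0, 0],
    [0, 0, 0.002],
    [0, 0, 0.002]
  ],
  "twist": [0, 0, 0, 0, 0]
}}

```text
t: 5.7
eef_pos: [547.6, -72.8, 41.3]
orientation: [-0.704, -0.069, 0.069, 0.704]
contact_force: [-0.1, -0.2, -1.3]
opening: 0.533
```

```bash
python3 st.py
```

```text
t 5.7 p [547.6 -72.8  41.3] yaw 0.196 down [-0.  0. -1.] F [-0.1 -0.2 -1.3] op 0.533 qd 0.041
need [ 0.8 -0.  -3.3] twist -0.001
```

Emit:
{"op": "drive_tool", "data": {
  "gripper": [0.8, 0.8, 0.8, 0.8, 0.8],
  "slide": [
    [0, 0, 0.003],
    [0, 0, 0.004],
    [0, 0, 0.004],
    [0, 0, 0.004],
    [0, 0, 0.004]
  ],
  "twist": [0, 0, 0, 0, 0]
}}

```text
t: 6.2
eef_pos: [547.9, -72.8, 60.7]
orientation: [0.704, 0.069, -0.069, -0.704]
contact_force: [-0.7, 0.2, -2.0]
opening: 0.534
```

```bash
python3 - <<'E'
from h import *
from cell import cams
f=cams.grab_frame('scene');a=f['pixels'][110:230,180:340]
cv2.imwrite('pics/scene3.png',cv2.resize(a,None,fx=5,fy=5,interpolation=cv2.INTER_CUBIC))
E
python3 st.py
```

```text
t 6.25 p [548.2 -72.8  61.3] yaw 0.1961 down [ 0.001 -0.    -1.   ] F [ 0.9 -0.8 -0.8] op 0.53 qd 0.017
need [  0.2   0.  -23.3] twist -0.001
```

View pics/scene3.png

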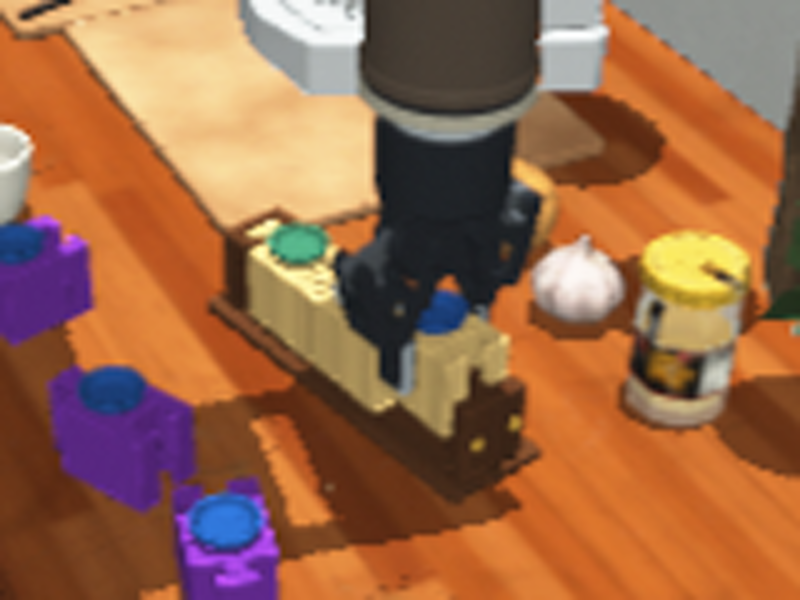

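The blue pot is rising, with its dish at (440,312), and the white and green pots are still sitting on the board. I'll continue the lift.

Emit:
{"op": "drive_tool", "data": {
  "gripper": [0.8, 0.8, 0.8, 0.8, 0.8],
  "slide": [
    [0, 0, 0.008],
    [0, 0, 0.01],
    [0, 0, 0.012],
    [0, 0, 0.012],
    [0, 0, 0.008]
  ],
  "twist": [0, 0, 0, 0, 0]
}}

```text
t: 6.75
eef_pos: [548.3, -72.9, 111.9]
orientation: [0.704, 0.07, -0.069, -0.704]
contact_force: [-0.2, -1.0, -1.8]
opening: 0.533
```

Emit:
{"op": "drive_tool", "data": {
  "gripper": [0.8, 0.8, 0.8, 0.8, 0.8],
  "slide": [
    [0, 0, 0.01],
    [0, 0, 0.01],
    [0, 0, 0],
    [0, 0, 0],
    [0, 0, 0]
  ],
  "twist": [0, 0, 0, 0, 0]
}}

```text
t: 7.25
eef_pos: [547.6, -72.7, 129.9]
orientation: [-0.704, -0.069, 0.069, 0.704]
contact_force: [0.3, -0.3, -1.0]
opening: 0.53
```

```bash
python3 - <<'E'
from h import *
from cell import cams
f=cams.grab_frame('scene');a=f['pixels'][110:230,180:340]
cv2.imwrite('pics/scene4.png',cv2.resize(a,None,fx=5,fy=5,interpolation=cv2.INTER_CUBIC))
E
python3 st.py
```

```text
t 7.3 p [547.5 -72.7 129.8] yaw 0.196 down [-0.001  0.    -1.   ] F [ 0.2 -0.8 -1. ] op 0.535 qd 0.002
need [  0.9  -0.1 -91.8] twist -0.001
```

View pics/scene4.png

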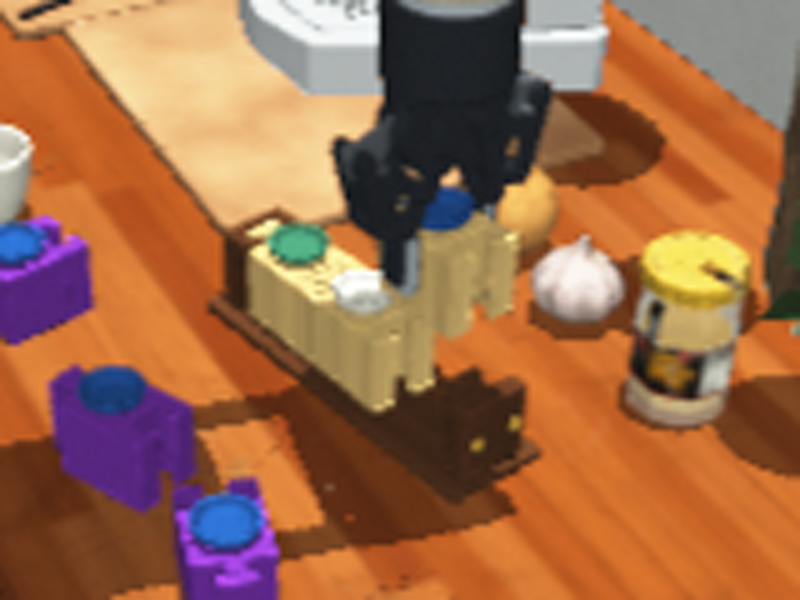

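The blue pot is clear of the row, with its dish at (445,208). White (360,290) and green (298,243) are still seated. I'll carry it to the plate.

Emit:
{"op": "drive_tool", "data": {
  "gripper": [0.8, 0.8, 0.8, 0.8, 0.8],
  "slide": [
    [-0.005, -0.013, 0],
    [-0.006, -0.025, 0],
    [-0.007, -0.03, 0],
    [-0.007, -0.033, 0],
    [-0.007, -0.033, 0]
  ],
  "twist": [0, 0, 0, 0, 0]
}}

```text
t: 7.8
eef_pos: [514.9, -208.4, 130.0]
orientation: [-0.704, -0.069, 0.07, 0.704]
contact_force: [0.5, 0.2, -1.4]
opening: 0.529
```

Emit:
{"op": "drive_tool", "data": {
  "gripper": [0.8, 0.8, 0.8, 0.8, 0.8],
  "slide": [
    [-0.007, -0.033, 0],
    [-0.007, -0.033, 0],
    [-0.007, -0.033, 0],
    [-0.003, -0.02, 0],
    [-0.001, -0.01, 0]
  ],
  "twist": [0, 0, 0, 0, 0]
}}

```text
t: 8.3
eef_pos: [489.8, -338.0, 129.9]
orientation: [-0.704, -0.068, 0.069, 0.704]
contact_force: [0.1, 0.8, -0.5]
opening: 0.529
```

Emit:
{"op": "drive_tool", "data": {
  "gripper": [0.8, 0.8, 0.8, 0.8, 0.8],
  "slide": [
    [0, 0, 0],
    [0, 0, -0.01],
    [0, 0, -0.02],
    [0, 0, -0.01],
    [0, 0, 0]
  ],
  "twist": [0, 0, 0, 0, 0]
}}

```text
t: 8.8
eef_pos: [490.1, -334.1, 88.5]
orientation: [-0.703, -0.069, 0.07, 0.704]
contact_force: [-1.0, -0.0, -0.3]
opening: 0.529
```

```bash
sed -i 's/\[548.4,-72.8,38\]/[490.4,-335.5,38]/' st.py
python3 - <<'E'
from h import *
from cell import cams
for n,s in(('scene',(slice(150,310),slice(210,400))),('top',(slice(120,260),slice(200,400)))):
    f=cams.grab_frame(n);pickle.dump(f,open(n+'5.pkl','wb'));a=f['pixels'][s]
    cv2.imwrite(f'pics/{n}5.png',cv2.resize(a,None,fx=3,fy=3,interpolation=cv2.INTER_CUBIC))
E
python3 st.py
```

```text
t 8.9 p [ 490.9 -335.1   90.2] yaw 0.1968 down [-0.001  0.    -1.   ] F [-0.1 -0.3 -0.8] op 0.533 qd 0.015
need [ -0.5  -0.4 -52.2] twist -0.001
```

View pics/scene5.png

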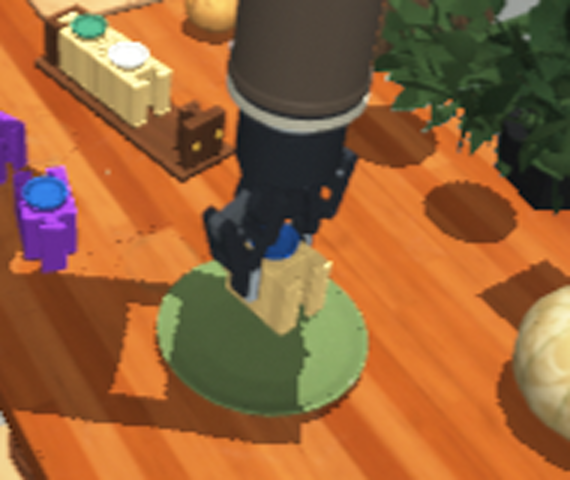

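View pics/top5.png

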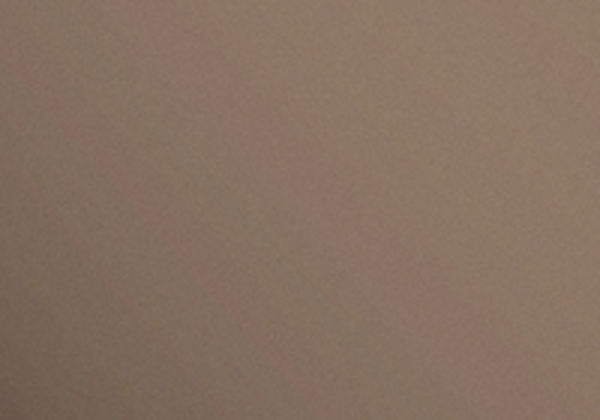

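The pot is held upright over the plate, with its dish at (282,240) in the scene crop; the arm blocks the top view. Lowering now, slowly at the end.

Emit:
{"op": "drive_tool", "data": {
  "gripper": [0.8, 0.8, 0.8, 0.8, 0.8],
  "slide": [
    [0, 0, -0.01],
    [0, 0, -0.015],
    [0, 0, -0.012],
    [0, 0, -0.008],
    [0, 0, -0.003]
  ],
  "twist": [0, 0, 0, 0, 0]
}}

```text
t: 9.4
eef_pos: [490.3, -335.4, 40.9]
orientation: [-0.703, -0.069, 0.07, 0.704]
contact_force: [-0.2, -0.2, -1.0]
opening: 0.53
```

Emit:
{"op": "drive_tool", "data": {
  "gripper": [0.8, 0.8, 0.8, 0.8, 0.8],
  "slide": [
    [0, 0, -0.001],
    [0, 0, -0.001],
    [0, 0, -0.001],
    [0, 0, 0],
    [0, 0, 0]
  ],
  "twist": [0, 0, 0, 0, 0]
}}

```text
t: 9.9
eef_pos: [491.0, -335.9, 39.6]
orientation: [0.704, 0.069, -0.069, -0.704]
contact_force: [-0.0, 0.3, -0.4]
opening: 0.532
```

```bash
python3 st.py
```

```text
t 9.9 p [ 491.  -335.9   39.6] yaw 0.196 down [ 0. -0. -1.] F [-0.   0.3 -0.4] op 0.532 qd 0.001
need [-0.6  0.4 -1.6] twist -0.001
```

Emit:
{"op": "drive_tool", "data": {
  "gripper": [0.8, 0.8, 0.8, 0.8, 0.8],
  "slide": [
    [0, 0, -0.0005],
    [0, 0, -0.0005],
    [0, 0, 0],
    [0, 0, 0],
    [0, 0, 0]
  ],
  "twist": [0, 0, 0, 0, 0]
}}

```text
t: 10.4
eef_pos: [490.9, -335.8, 38.3]
orientation: [0.704, 0.069, -0.069, -0.704]
contact_force: [-0.1, 0.2, -0.6]
opening: 0.533
```

Emit:
{"op": "drive_tool", "data": {
  "gripper": [0.8, 0.8, 0.8, 0.8, 0.8],
  "slide": [
    [0, 0, -0.0005],
    [0, 0, -0.0005],
    [0, 0, 0],
    [0, 0, 0],
    [0, 0, 0]
  ],
  "twist": [0, 0, 0, 0, 0]
}}

```text
t: 10.9
eef_pos: [490.9, -335.8, 37.5]
orientation: [0.704, 0.069, -0.069, -0.704]
contact_force: [-0.9, 1.6, 4.9]
opening: 0.533
```

```bash
python3 st.py
```

```text
t 10.9 p [ 490.9 -335.8   37.5] yaw 0.196 down [ 0. -0. -1.] F [-0.9  1.6  4.9] op 0.533 qd 0.002
need [-0.5  0.3  0.5] twist -0.001
```

The pot is in contact with the plate (+5 N). Releasing gently.

Emit:
{"op": "drive_tool", "data": {
  "gripper": [0.46, 0.44, 0.4, 0.35, 0.3],
  "slide": [
    [0, 0, 0],
    [0, 0, 0],
    [0, 0, 0],
    [0, 0, 0],
    [0, 0, 0]
  ],
  "twist": [0, 0, 0, 0, 0]
}}

```text
t: 11.4
eef_pos: [490.8, -335.8, 37.2]
orientation: [-0.704, -0.069, 0.069, 0.704]
contact_force: [-0.1, 0.2, 0.3]
opening: 0.701
```

Emit:
{"op": "drive_tool", "data": {
  "gripper": [0.2, 0.2, 0.2, 0.2, 0.2],
  "slide": [
    [0, 0, 0],
    [0, 0, 0],
    [0, 0, 0.005],
    [0, 0, 0.01],
    [0, 0, 0.015]
  ],
  "twist": [0, 0, 0, 0, 0]
}}

```text
t: 11.9
eef_pos: [490.6, -335.6, 67.9]
orientation: [-0.704, -0.069, 0.069, 0.704]
contact_force: [1.1, -0.4, 0.7]
opening: 0.797
```

Emit:
{"op": "drive_tool", "data": {
  "gripper": [0.2, 0.2, 0.2, 0.2, 0.2],
  "slide": [
    [0, 0, 0.025],
    [0, 0, 0.03],
    [0, 0, 0.03],
    [0, 0, 0.03],
    [0, 0, 0.03]
  ],
  "twist": [0, 0, 0, 0, 0]
}}

```text
t: 12.4
eef_pos: [490.8, -335.7, 215.1]
orientation: [0.704, 0.07, -0.069, -0.703]
contact_force: [0.5, -0.0, -0.0]
opening: 0.797
```

Emit:
{"op": "drive_tool", "data": {
  "gripper": [0.2, 0.2, 0.2, 0.2, 0.2],
  "slide": [
    [-0.004, 0.035, 0],
    [-0.004, 0.035, 0],
    [-0.004, 0.035, 0],
    [-0.004, 0.035, 0],
    [-0.004, 0.035, 0]
  ],
  "twist": [0, 0, 0, 0, 0]
}}

```text
t: 12.9
eef_pos: [470.6, -159.6, 213.7]
orientation: [0.704, 0.07, -0.069, -0.703]
contact_force: [0.8, 0.2, 0.1]
opening: 0.799
```

Emit:
{"op": "drive_tool", "data": {
  "gripper": [0.2, 0.2, 0.2, 0.2, 0.2],
  "slide": [
    [-0.004, 0.035, 0],
    [-0.004, 0.035, 0],
    [-0.004, 0.035, 0],
    [0, 0.035, 0],
    [0, 0, 0]
  ],
  "twist": [0, 0, 0, 0, 0]
}}

```text
t: 13.4
eef_pos: [458.5, -17.8, 213.6]
orientation: [-0.703, -0.071, 0.07, 0.704]
contact_force: [-0.4, 0.3, 0.8]
opening: 0.801
```

```bash
python3 - <<'E'
from h import *
from cell import cams
for n,s in(('scene',(slice(130,310),slice(150,400))),('top',(slice(120,260),slice(200,400)))):
    f=cams.grab_frame(n);pickle.dump(f,open(n+'6.pkl','wb'));a=f['pixels'][s]
    cv2.imwrite(f'pics/{n}6.png',cv2.resize(a,None,fx=3,fy=3,interpolation=cv2.INTER_CUBIC))
    W=pts(f);hsv=cv2.cvtColor(f['pixels'],cv2.COLOR_BGR2HSV);H=hsv
    near=np.hypot(W[...,0]-490,W[...,1]+334)<110
    for k,m in dict(blue=(H[...,0]>100)&(H[...,0]<125)&(H[...,1]>120),plate=(H[...,0]>35)&(H[...,0]<90)&(H[...,1]>60)&(W[...,2]<25)).items():
        q=W[m&near]
        if len(q)>20:
            lo,hi=np.percentile(q,[3,97],axis=0);print(n,k,len(q),((lo+hi)/2).round(1),(hi-lo).round(1))
E
python3 st.py
```

```text
scene blue 159 [ 490.8 -333.2   64.4] [32.8 34.4 10.4]
scene plate 1905 [ 489.1 -333.5   13.3] [149.4 150.1  10.4]
top blue 176 [ 491.7 -333.5   63.2] [30.3 31.7 10.1]
top plate 2409 [ 490.9 -332.5   11.8] [145.7 146.5  11.6]
t 13.5 p [459.  -20.3 213.4] yaw 0.1981 down [ 0.001 -0.    -1.   ] F [ 0.3 -0.1 -0.3] op 0.797 qd 0.034
need [  31.4 -315.2 -175.4] twist -0.003
```

View pics/scene6.png

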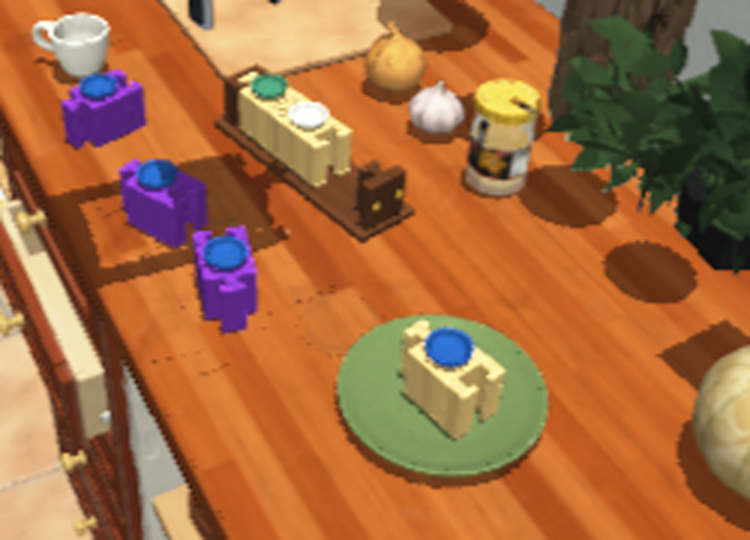

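View pics/top6.png

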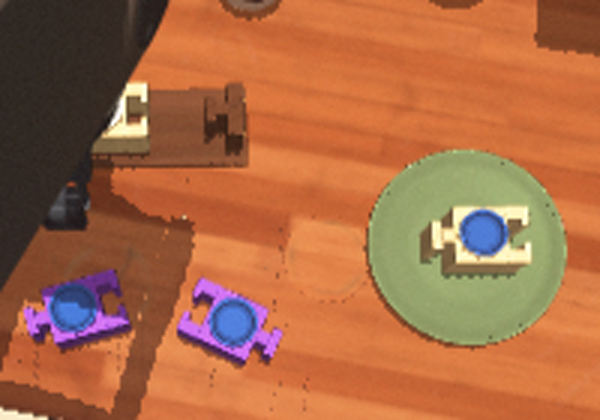

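The pot stands upright mid-plate with its dish at (450,347) in the scene crop, and white (308,115) and green (269,86) are seated in the row. The gripper is clear, so I'm handing in.

```bash
python3 -c "
from cell import r;print(r.hand_in())"
```

```text
the job is handed in; nothing more can be done
None
```

The blue-dished wooden pot now stands upright in the middle of the green plate. I gripped it by its free x faces, lifted it straight up about 92 mm and lowered it until it touched (about 5 N). I then let go and handed the job in at about 13.5 s.

- **Position:** in both cameras the dish centre is within about 2 mm of the plate centre. The dish's height matches the pot standing level on the plate's flat middle.
- **Other pots:** the last scene picture shows the white and green pots still seated in the row. In the last top view the arm hid most of the row, so that check rests on the scene camera alone. The purple look-alikes were not touched.
- **Forces:** the readings stayed below 6 N throughout, and the gripper was clear of everything at the end. No check failed or disagreed.

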